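# Tighten the locknut while a spanner holds the adjusting screw

## Robot

A 7-joint arm with a two-finger parallel gripper is mounted at the origin on the work surface. World frame = base frame: x ahead of the robot, y to its left, z up, the work surface at z = 0. Lengths are in m, angles in rad, forces in N, time in s.
With the tool pointing down it reaches from about 0.4 to 0.925 m from the base axis. Payload 4.1 kg.
Tool frame: the origin (TCP) lies at the very end of the fingers, on their centre line; the grasp point (between the pads) lies 19 mm behind it; x points along the fingers, z is the direction in which the jaws open and shut, and the axes are right-handed (so a half turn about x gives the same grasp; the last joint's range is limited). The gripper opens to 85 mm and grips with 20 to 120 N. Pads are 22 mm wide; open, the fingers measure 114 mm over their backs; the gripper's body (76 mm by 85 mm) begins 54 mm behind the grasp point. The pads swing forward as they close: fully open they stand 13 mm farther back than shut.
Start: joints at [-1.371, 0.398, 0.045, 1.537, -0.019, 1.207, -0.051], TCP at [0.191, 0.621, 0.231] pointing down, gripper open.
Joint ranges: [-2.82, 2.82], [-0.49, 2.23], [-1.37, 1.46], [0, 2.46], [-1.36, 4.5], [0.23, 2], [-2.94, 2.94]. Speed limits (rad/s): [2.57, 2.57, 3.14, 3.14, 3.14, 3.14, 3.14].

## Interface

Orientations are given as a unit quaternion [x, y, z, w].
In Python, from cell import manip gives the robot as it stands.
- The arm moves only by the tool play_rows, never from a script. Its argument "steps" is one flat list of numbers, 6 for each row, row after row: the shift along the world's x, y, z scaled (see below), then the turn, a rotation vector about the world's x, y, z scaled (see below). In form: [tx, ty, tz, wx, wy, wz, tx, ty, tz, wx, wy, wz, ...]. A call has 1 to 10 rows; each row shifts and turns the commanded pose from where the row before left it; what a row does not reach is not made up. The controller multiplies each number of a shift by 10 cm and each number of a turn by 0.1 rad. A row lasts 1/10 s, in which the tool goes at most 50 mm and 8.59 degrees, less where a joint would pass 70% of its speed; a pose out of reach is approached as far as the arm can. A call with a number of a shift or a turn outside -1 to 1 is refused whole. A call with a gripper value outside its range is refused whole. "claw" is the closure in counts, from 0 (fully open) to 255 (shut), set as the call begins (left out, the last holds). The fingers move at their own pace and stop on an object; "newtons" is the grip in N (left out, the last holds). Time passes only in rows, so rows that do not move let the fingers close. It gives the time, the measured TCP pose, the force and the opening at its end, in the units of the state.
- manip.observe(): the state, without advancing time (a new reading comes with each control period).
- manip.read_camera(name): name is "scene" or "top"; returns a dict with "color" (384x512x3 uint8, red, green, blue), "fx", "fy", "cx", "cy" (pixels), "T" (4x4, takes a point from camera to world coordinates). Camera axes: x right, y down, z forward; pixel columns grow to the right and rows downward; lengths in m; the calibration is good to about 2 mm. A picture is of the moment at which its call begins. There is no depth.
- manip.finish_job(): hands the job in, once; it reports no verdict.
The state is a dict: "time": time; "qpos": joint angles; "dq": joint speeds; "joint_efforts": joint torques, N m; "tool_pos": TCP position; "orientation": TCP orientation; "contact_force": force on the tool from outside, world axes, zero at the start; "wrist_torque": the same for the moment, N m; "grip_width": opening from 0.0 (shut) to 1.0 (fully open).
Only numpy, scipy, OpenCV 4.12 (cv2) and the standard library are available. Lean on these libraries where they do the work, as an engineer would, in place of code of your own. Each camera call takes 0.05 s, during which the arm holds its last target.

## Task

The adjusting screw of the green support stand must keep its setting while its locknut is tightened. Lay the wide-jawed holding spanner flat over the bar-shaped head of the screw, with its handle down between the two posts of the rest, and let it go; then swing the locknut's lever clockwise (seen from above) until it comes up against its stop. The screw may turn only by the play in the spanner; leave the spanner seated in place.

Things in the scene. Friction and masses are not known exactly. Their poses are not given: they have to be found in the camera images.
- spanner_grip (a point): loose flat steel spanner, 210 long, 14 thick (mm): middle of its upright fin (40 along x, 20 wide, top 45 above the underside), 27 above the underside. x runs to the jaw, z up. Jaw: fork open at the end, slot 32 wide from x = +40 to +110, 60 over the prongs; the screw's axis belongs at x = +75. Handle 22 wide, to x = -100. The bystander twin has a 12 slot that does not fit
- stand: fixed green plate 130 x 270 x 14 mm; origin on the bench on the screw's axis, z up. Screw: shoulder top 66 above the bench, on it a bar head 18 (x) x 52 (y), top 94. Rest for the handle at y = +155: floor 66 up between posts 50 apart, tops 102. Seated, the spanner lies level on shoulder and rest, underside 66 up, jaw round the head, handle to +y, fin at x = 0, y = +75
- screw (a joint): adjusting screw, rad, clockwise seen from above; 0 = its setting, bar head along the stand's y; starts within 0.05 of 0. Turns easily (0.06 N m), so it goes round with the nut unless held; the seated spanner lets it turn about 0.3 before it holds
- locknut (a joint): dark hex nut below the screw's head: its angle relative to the screw, rad, clockwise seen from above. Starts at 0 to 0.2; tight against its stop at 1.3. Drag 0.3 N m, stays where left. The lever points 0.6 + screw + locknut rad clockwise from the stand's +x
- lever_grip (a point): on the upright black knob at the end of the locknut's lever, 110 mm from the screw's axis: a fixed vertical cylinder, 20 mm in diameter, from 40 to 92 mm above the bench; this point is on its axis, 70 mm above the bench. The lever is a dark round bar 12 mm thick, 42 mm above the bench

How it is judged:
On the way, in this order (a step that is already met when the one before it is completed fails the run):
1. the wide-jawed spanner lies seated on the screw's head and in the rest, let go, the nut not yet tightened (x of spanner_grip in the frame of stand between -0.015 and 0.015 m and y of spanner_grip in the frame of stand between 0.055 and 0.095 m and height (world z) of spanner_grip below 0.103 m and angle between the x axis of spanner_grip and the y axis of stand, either way round below 0.3 rad and angle between spanner_grip's own z axis and vertical below 0.12 rad and contact force between the fingers and spanner below 0.2 N and value of joint locknut below 0.5 rad), for 0.2 s.
2. the locknut is turned clockwise up to its stop (value of joint locknut above 1.15 rad), for 0.1 s.
At the end, for the whole second after the job is handed in: Locknut at 1.15 rad or more, screw within 0.6 rad of 0; spanner still and seated: grip point within 15 mm of the stand's y axis, 55 to 95 mm along it, under 103 mm above the bench, spanner within 0.3 rad of that axis and 0.12 rad of level (x of spanner_grip in the frame of stand between -0.015 and 0.015 m and y of spanner_grip in the frame of stand between 0.055 and 0.095 m and height (world z) of spanner_grip below 0.103 m and angle between the x axis of spanner_grip and the y axis of stand, either way round below 0.3 rad and angle between spanner_grip's own z axis and vertical below 0.12 rad and value of joint locknut above 1.15 rad and value of joint screw between -0.6 and 0.6 rad and linear speed of spanner below 0.02 m/s); the robot touches nothing.
It fails at once if the screw is turned more than 0.6 rad from its setting (value of joint screw above 0.6 rad or value of joint screw below -0.6 rad).
It also fails if it takes over 69 s, if anything falls off the work surface, if the arm or the gripper's body presses on something with over 40 N, if the wrist force passes 120 N, or if a joint passes its speed limit or range.

## Working session

There is one attempt and no reset: what is moved stays moved. The work goes in short steps, Python scripts to look and compute and a tool call to move; the robot and the scene stay as the last step left them, time stands still between calls to the robot, and variables do not carry over. Pictures are saved under pics/ and viewed, and the job is handed in when it is done.

Besides the shell and the picture viewer there is one more tool, called after ">>>" as name(argument=value, ...), one argument or row to a line, values as JSON. play_rows: Moves the arm, as the interface text tells. Its arguments: {"type":"object","properties":{"steps":{"type":"array"},"claw":{"type":"number"},"newtons":{"type":"number"}},"required":["steps"]}

```bash
mkdir -p pics; ls; python3 - <<'E'
from cell import manip
import cv2
print(manip.observe())
for n in("scene","top"):
    c=manip.read_camera(n); cv2.imwrite(f"pics/{n}0.png",c["color"][:,:,::-1]); print(n,c["fx"],c["fy"],c["cx"],c["cy"],c["T"])
E
```

```text
pics
{'time': 0.0, 'qpos': array([-1.37098355,  0.3992085 ,  0.04503448,  1.53788531, -0.01872439,
        1.20689456, -0.05074301]), 'dq': array([ 0.00147132, -0.00148736,  0.00044171,  0.00104135,  0.00078627,
        0.0008285 ,  0.00087647]), 'joint_efforts': array([-6.41391907e-04, -4.75119388e+01,  1.36409283e+00, -2.54221576e+01,
        1.15506860e-02,  9.45736072e-03, -8.15946009e-06]), 'tool_pos': array([0.19113593, 0.62059618, 0.23025044]), 'orientation': array([-0.42046744,  0.56937899,  0.41957457,  0.56830615]), 'contact_force': array([-0.27964248,  1.41209807, -0.46074459]), 'wrist_torque': array([ 0.03174016, -0.04933866,  0.0083534 ]), 'grip_width': 1.0004778411689723}
scene 392.26121358186 392.26121358186 255.78904917100425 187.73050692555515 [[-0.51326767  0.4912481  -0.70372694  1.09708187]
 [ 0.85817263  0.30313723 -0.41430371  0.19320101]
 [ 0.00979993 -0.81656789 -0.57716621  0.4682955 ]
 [ 0.          0.          0.          1.        ]]
top 452.85351936846615 452.85351936846615 257.5826874817977 197.79157827394786 [[-0.00356211 -0.99734574  0.07272405  0.53768024]
 [-0.99982704  0.00487959  0.01794654 -0.12313021]
 [-0.01825377 -0.07264755 -0.99719062  0.8586126 ]
 [ 0.          0.          0.          1.        ]]
```

View pics/scene0.png

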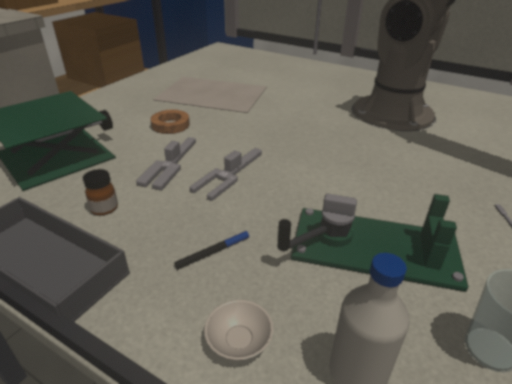

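View pics/top0.png

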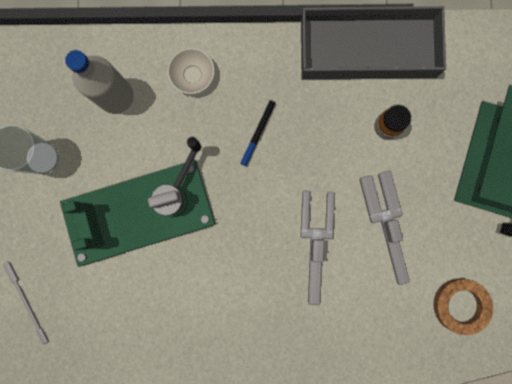

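The top view shows the two spanners at about (317,245) and (388,225). The stand's screw is at (165,200), the knob at (193,143) and the rest at (85,225). I'll zoom in to identify and measure them.

```bash
cat > h.py <<'E'
from cell import manip
import cv2, numpy as np
from scipy.spatial.transform import Rotation as R
def cam(n):
    return manip.read_camera(n)
def ray(c,u,v,z):
    d=c["T"][:3,:3]@np.array([(u-c["cx"])/c["fx"],(v-c["cy"])/c["fy"],1.0]); o=c["T"][:3,3]
    return o+d*(z-o[2])/d[2]
def proj(c,p):
    q=c["T"][:3,:3].T@(np.asarray(p)-c["T"][:3,3]); return c["fx"]*q[0]/q[2]+c["cx"], c["fy"]*q[1]/q[2]+c["cy"]
def crop(c,u0,v0,u1,v1,s,name):
    cv2.imwrite(name,cv2.resize(c["color"][v0:v1,u0:u1,::-1],None,fx=s,fy=s,interpolation=cv2.INTER_CUBIC))
def st():
    s=manip.observe(); r=R.from_quat(s["orientation"]).as_matrix()
    print("t",round(s["time"],2),"tcp",s["tool_pos"].round(4),"xax",r[:,0].round(3),"zax",r[:,2].round(3),"F",s["contact_force"].round(2),"w",round(s["grip_width"],3),"q",s["qpos"].round(2)); return s,r
E
python3 - <<'E'
from h import *
c=cam("top"); np.savez("top.npz",**c)
crop(c,290,160,420,310,4,"pics/sp.png"); crop(c,50,125,225,275,4,"pics/st.png"); st()
E
```

```text
t 0.15 tcp [0.1912 0.6207 0.2305] xax [-0.    -0.001 -1.   ] zax [ 0.294  0.956 -0.001] F [-0.61  0.36  0.58] w 1.0 q [-1.37  0.4   0.05  1.54 -0.02  1.21 -0.05]
```

View pics/sp.png

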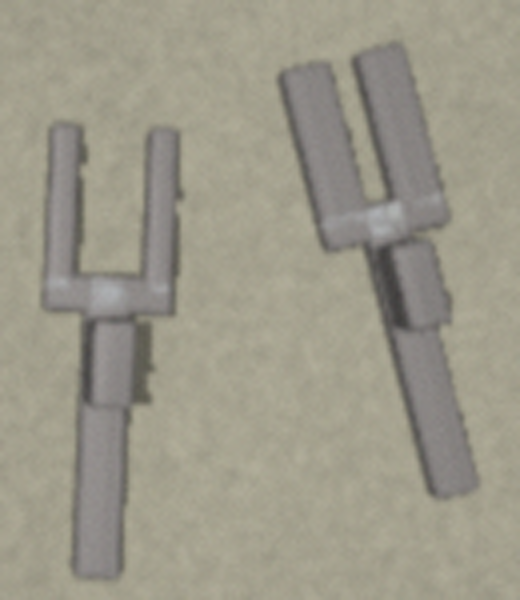

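View pics/st.png

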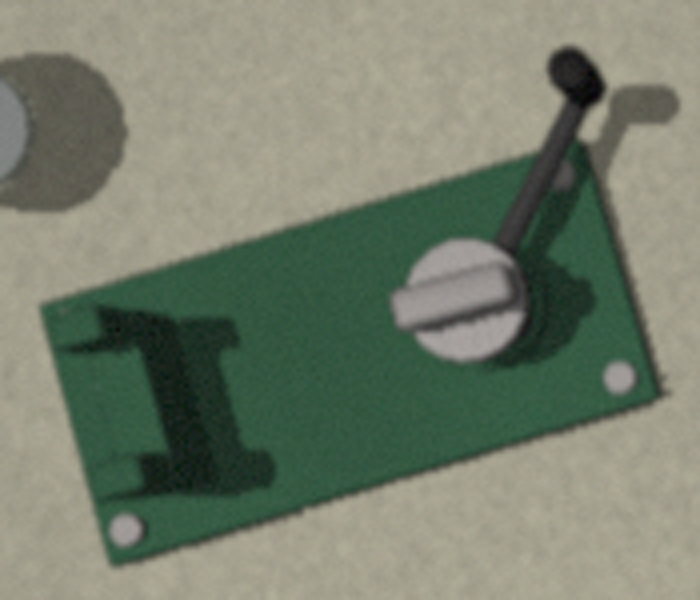

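The left spanner, with prongs at crop x≈65 and 163, has the wide slot. The right one has the narrow slot. Next I'll measure world points for the spanner and the stand.

```bash
python3 - <<'E'
from h import *
c=dict(np.load("top.npz"))
im=c["color"]; hsv=cv2.cvtColor(im,cv2.COLOR_RGB2HSV)
sp=lambda x,y,z: ray(c,290+x/4-.4,160+y/4-.4,z)
stt=lambda x,y,z: ray(c,50+x/4-.4,125+y/4-.4,z)
# spanner
tl,tr,he=sp(66,124,.014),sp(164,129,.014),sp(97,575,.014)
tip=(tl+tr)/2; d=tip-he; L=np.linalg.norm(d[:2]); print("tips",tl,tr,"prong sep(exp .046)",np.linalg.norm(tl-tr),"len(.21)",L,"yaw",np.arctan2(d[1],d[0]))
print("grip from axis",he+d*100/210,"fin top",sp(114,362,.045))
# spanner mask
lab=cv2.cvtColor(im,cv2.COLOR_RGB2LAB).astype(int)
print("bg",lab[330,250],"sp",lab[int(160+450/4),int(290+100/4)],"green",lab[125+85,50+75])
m=(np.abs(lab-lab[int(160+450/4),int(290+100/4)])[...,1:].sum(2)<6).astype(np.uint8); m[:, :290]=0;m[:,345:]=0;m[:160]=0;m[310:]=0
k,l,s,_=cv2.connectedComponentsWithStats(m); i=1+s[1:,4].argmax(); print(s[i]); 
ys,xs=np.where(l==i)
cv2.imwrite("pics/m1.png",cv2.resize(((l==i)*255).astype(np.uint8)[160:310,290:345],None,fx=4,fy=4,interpolation=0))
# handle centre line rows 265..298
for v in (265,275,285,295,298): 
    r=xs[ys==v]; print(v,r.min(),r.max(),ray(c,(r.min()+r.max())/2,v,.014).round(4))
# plate
g=((lab[...,1]<118)).astype(np.uint8); g[:,:50]=0; g[:,230:]=0
g=cv2.morphologyEx(g,cv2.MORPH_CLOSE,np.ones((9,9)))
ct=max(cv2.findContours(g,0,2)[0],key=cv2.contourArea); rect=cv2.minAreaRect(ct); b=cv2.boxPoints(rect)
P=np.array([ray(c,*q,.014) for q in b]); print(P.round(4),np.linalg.norm(P-np.roll(P,-1,0),axis=1)); print("ctr",P.mean(0))
Q=np.array([stt(*q,.014) for q in((43,303),(580,145),(660,395),(113,565))]); print("manual",Q.round(4),np.linalg.norm(Q-np.roll(Q,-1,0),axis=1),Q.mean(0))
for a,b2 in((0,1),(3,2)):
    e=Q[a]-Q[b2]; print("yaw of +y",np.arctan2(e[1],e[0]))
print("shoulder",stt(466,300,.066),"head top",stt(452,294,.094),"knob top",stt(571,70,.092))
h1,h2=stt(398,309,.094),stt(508,284,.094); print("head yaw",np.arctan2(*(h1-h2)[1::-1]),np.linalg.norm(h1-h2))
E
```

```text
tips [ 0.61230871 -0.19866292  0.014     ] [ 0.60972999 -0.24428599  0.014     ] prong sep(exp .046) 0.04569588818132238 len(.21) 0.20675169801197613 yaw -0.053081930880404984
grip from axis [ 0.50287338 -0.21572846  0.014     ] fin top [ 0.50301053 -0.21603362  0.045     ]
bg [166 126 138] sp [150 131 128] green [ 88 109 139]
[ 301  191   33  113 1504]
265 310 321 [ 0.4744 -0.2144  0.014 ]
275 309 320 [ 0.4561 -0.2123  0.014 ]
285 309 319 [ 0.4379 -0.2112  0.014 ]
295 309 319 [ 0.4197 -0.211   0.014 ]
298 309 319 [ 0.4142 -0.2109  0.014 ]
[[ 0.5936  0.2688  0.014 ]
 [ 0.6724  0.0101  0.014 ]
 [ 0.5508 -0.0279  0.014 ]
 [ 0.4731  0.2279  0.014 ]] [0.27035682 0.12737004 0.26734852 0.1272674 ]
ctr [0.57247346 0.11973826 0.014     ]
manual [[ 0.5963  0.2638  0.014 ]
 [ 0.6697  0.0106  0.014 ]
 [ 0.5519 -0.0275  0.014 ]
 [ 0.4738  0.2275  0.014 ]] [0.26364385 0.12390711 0.26673797 0.12778418] [0.57289939 0.11861393 0.014     ]
yaw of +y 1.8531913055224978
yaw of +y 1.8679406679885542
shoulder [0.59307964 0.05228972 0.066     ] head top [0.59370699 0.05209306 0.094     ] knob top [0.69004185 0.00238176 0.092     ]
head yaw 1.7899061617847745 0.0479432741283987
```

```bash
python3 - <<'E'
from h import *
c=cam("scene"); np.savez("scene.npz",**c); crop(c,260,170,480,290,3.5,"pics/st2.png"); crop(c,130,130,270,205,5,"pics/sp2.png")
E
```

```text
(no output)
```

View pics/st2.png

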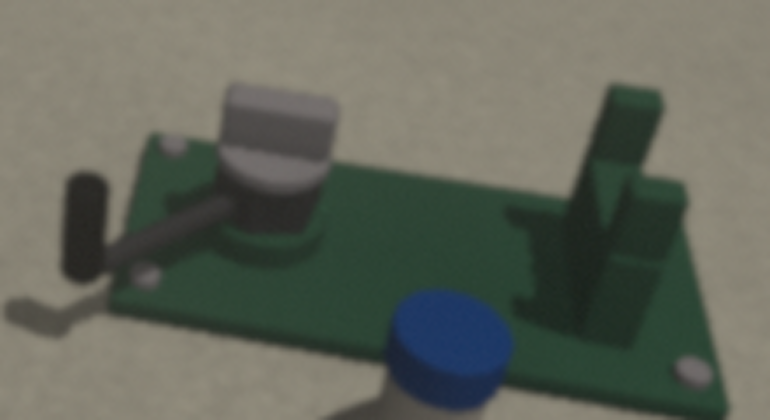

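View pics/sp2.png

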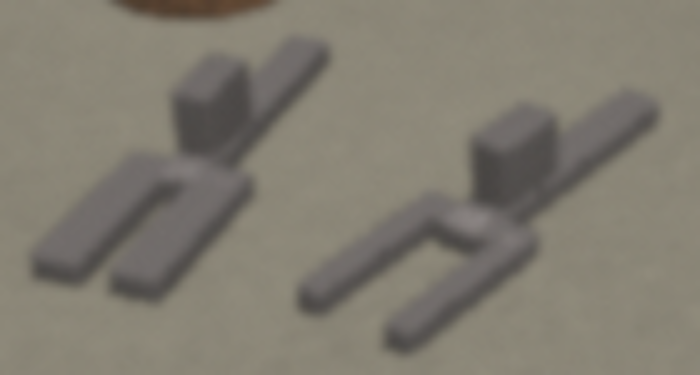

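Sizes check out: prong separation 45.7 mm, spanner 207 mm, lever radius 109 mm, and the plate centre is 70 mm along from the screw. Results:
- **Spanner:** grip at (0.503, -0.216), yaw -0.053.
- **Stand:** screw at (0.5934, 0.0522), +y yaw about 1.864.
- **Knob:** (0.690, 0.002).

I'll move over the spanner's fin now.

>>> play_rows(
  steps=[0.26,-0.32,0,0,0,0.25,0.26,-0.32,0,0,0,0.25,0.26,-0.32,0,0,0,0.25,0.26,-0.32,0,0,0,0.25,0.26,-0.32,0,0,0,0.25,0.26,-0.32,0,0,0,0.25,0.26,-0.32,0,0,0,0.25,0.26,-0.32,0,0,0,0.25,0.26,-0.32,0,0,0,0.25,0.26,-0.32,0,0,0,0.25],
  claw=0,
  newtons=60,
)

```text
time: 1.2
tool_pos: [0.4521, 0.2998, 0.2314]
orientation: [-0.488, 0.512, 0.488, 0.512]
contact_force: [-0.3, 0.4, 0.5]
grip_width: 1.001
```

>>> play_rows(
  steps=[0.06,-0.4,0,0,0,0,0.06,-0.4,0,0,0,0,0.06,-0.4,0,0,0,0,0.06,-0.4,0,0,0,0,0.06,-0.4,0,0,0,0,0.06,-0.4,0,0,0,0,0.06,-0.4,0,0,0,0,0.06,-0.4,0,0,0,0,0,-0.4,0,0,0,0,0,-0.4,0,0,0,0],
)

```text
time: 2.2
tool_pos: [0.4991, -0.1003, 0.2314]
orientation: [-0.488, 0.512, 0.488, 0.512]
contact_force: [-0.4, 1.4, -1.0]
grip_width: 0.998
```

>>> play_rows(
  steps=[0.02,-0.4,-0.3,0,0,0,0.02,-0.4,-0.3,0,0,0,0.01,-0.36,-0.3,0,0,0,0,0,0,0,0,0,0,0,0,0,0,0],
)

```text
time: 2.7
tool_pos: [0.5035, -0.2152, 0.1405]
orientation: [-0.486, 0.513, 0.488, 0.512]
contact_force: [0.5, 0.8, 0.4]
grip_width: 0.999
```

```bash
python3 - <<'E'
from h import *
s,r=st(); print("zyaw",np.arctan2(r[1,2],r[0,2]))
c=cam("top"); crop(c,250,130,420,320,3.1,"pics/a1.png")
E
```

```text
t 2.7 tcp [ 0.5035 -0.2152  0.1405] xax [-0.002  0.    -1.   ] zax [0.051 0.999 0.   ] F [0.52 0.78 0.38] w 0.999 q [-0.12  0.35  0.55  1.89 -0.22  0.96  2.05]
zyaw 1.5198051943899937
```

View pics/a1.png

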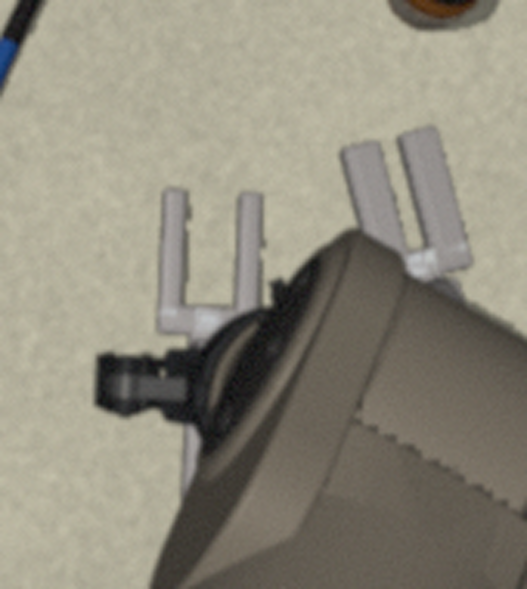

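It's aligned over the fin. Going down and gripping.

>>> play_rows(
  steps=[0,0,-0.3,0,0,0,0,0,-0.3,0,0,0,0,0,-0.25,0,0,0,0,0,-0.2,0,0,0,0,0,-0.1,0,0,0,0,0,-0.08,0,0,0,0,0,0,0,0,0],
)

```text
time: 3.45
tool_pos: [0.5048, -0.2138, 0.0185]
orientation: [-0.488, 0.511, 0.488, 0.512]
contact_force: [-0.5, 0.1, 0.1]
grip_width: 0.999
```

>>> play_rows(
  steps=[0,0,0,0,0,0,0,0,0,0,0,0,0,0,0,0,0,0,0,0,0,0,0,0,0,0,0,0,0,0,0,0,0,0,0,0,0,0,0,0,0,0,0,0,0,0,0,0,0,0,0,0,0,0,0,0,0,0,0,0],
  claw=255,
  newtons=80,
)

```text
time: 4.45
tool_pos: [0.5047, -0.2148, 0.0189]
orientation: [-0.488, 0.512, 0.488, 0.512]
contact_force: [-1.1, 1.0, 5.3]
grip_width: 0.222
```

>>> play_rows(
  steps=[0,0,0.1,0,0,0,0,0,0.2,0,0,0,0,0,0.3,0,0,0,0,0,0.3,0,0,0,0,0,0.3,0,0,0,0,0,0.3,0,0,0,0,0,0.2,0,0,0,0,0,0,0,0,0],
)

```text
time: 5.25
tool_pos: [0.5056, -0.2155, 0.1909]
orientation: [-0.489, 0.511, 0.486, 0.513]
contact_force: [0.7, 0.3, -3.8]
grip_width: 0.213
```

```bash
python3 - <<'E'
from h import *
st()
c=cam("scene"); cv2.imwrite("pics/b1.png",c["color"][:,:,::-1])
E
```

```text
t 5.25 tcp [ 0.5056 -0.2155  0.1909] xax [ 0.005 -0.001 -1.   ] zax [ 0.049  0.999 -0.001] F [ 0.72  0.3  -3.77] w 0.213 q [-0.15  0.29  0.58  1.84 -0.18  1.05  2.02]
```

View pics/b1.png

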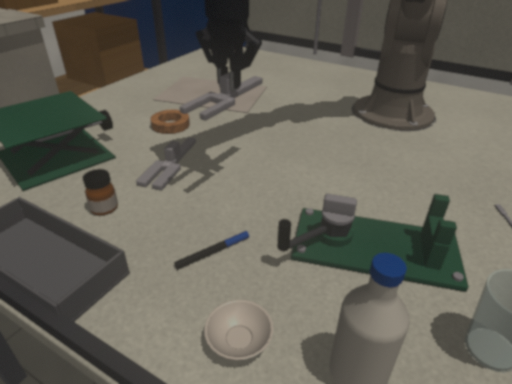

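The wide spanner is held level (opening 18 mm). I'll carry it over the stand while turning it -1.225 rad.

>>> play_rows(
  steps=[0.048,0.24,0,0,0,-0.87,0.048,0.24,0,0,0,-0.87,0.048,0.24,0,0,0,-0.87,0.048,0.24,0,0,0,-0.87,0.048,0.24,0,0,0,-0.87,0.048,0.24,0,0,0,-0.87,0.048,0.24,0,0,0,-0.87],
)

```text
time: 6.0
tool_pos: [0.5362, -0.0455, 0.186]
orientation: [-0.31, 0.637, 0.311, 0.634]
contact_force: [0.7, -0.1, -3.8]
grip_width: 0.214
```

>>> play_rows(
  steps=[0.048,0.24,0,0,0,-0.87,0.048,0.24,0,0,0,-0.87,0.048,0.24,0,0,0,-0.87,0.048,0.24,0,0,0,-0.87,0.048,0.24,0,0,0,-0.87,0.048,0.24,0,0,0,-0.87,0.048,0.24,0,0,0,-0.87,0,0,0,0,0,0,0,0,0,0,0,0,0,0,0,0,0,0],
)

```text
time: 7.0
tool_pos: [0.5705, 0.1197, 0.1871]
orientation: [-0.107, 0.7, 0.106, 0.698]
contact_force: [-0.9, 0.7, -3.2]
grip_width: 0.217
```

```bash
python3 - <<'E'
from h import *
s,r=st(); print("zyaw",np.arctan2(r[1,2],r[0,2]))
c=cam("top"); np.savez("top2.npz",**c); crop(c,50,110,250,280,3.5,"pics/c1.png")
c=cam("scene"); crop(c,230,100,490,290,3,"pics/c2.png")
E
```

```text
t 7.0 tcp [0.5705 0.1197 0.1871] xax [-0.002 -0.002 -1.   ] zax [ 0.954  0.299 -0.003] F [-0.86  0.7  -3.23] w 0.217 q [-0.8   0.39  0.67  1.77 -0.27  1.09  0.26]
zyaw 0.30314717766480803
```

View pics/c1.png

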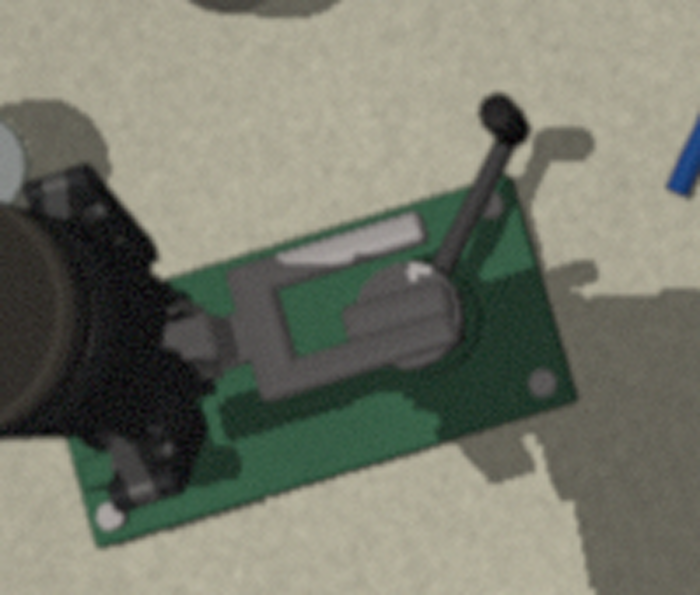

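View pics/c2.png

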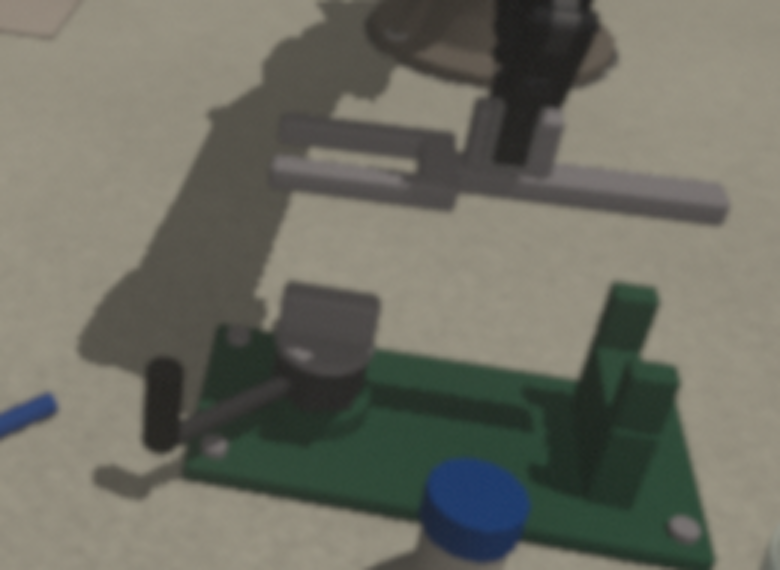

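```bash
cat > fr.py <<'E'
from h import *
O=np.array([0.5934,0.0522]); YA=1.864
def tostand(p):
    d=np.asarray(p)[:2]-O; y=np.array([np.cos(YA),np.sin(YA)]); x=np.array([y[1],-y[0]]); return np.array([d@x,d@y])
E
python3 - <<'E'
from fr import *
c=dict(np.load("top2.npz")); f=lambda x,y,z=.182: ray(c,50+x/3.5-.4,110+y/3.5-.4,z)
A=[("upper tip",421,228),("slot base up",276,288),("slot base low",293,357),("back up",231,272),("back low",262,398)]
for n,x,y in A: p=f(x,y); print(n,p.round(4),tostand(p).round(4))
# upper prong outer edge direction
a,b=f(231,272),f(415,213); print("edge yaw to tip",np.arctan2(*(b-a)[1::-1]),"target",1.864-np.pi)
a,b=f(262,398),f(440,350); print("edge low",np.arctan2(*(b-a)[1::-1]))
crop(c,100,150,200,240,7,"pics/c3.png")
E
```

```text
upper tip [0.6226 0.0213 0.182 ] [ 0.019 -0.038]
slot base up [0.5969 0.0837 0.182 ] [0.0125 0.0292]
slot base low [0.5671 0.0759 0.182 ] [-0.0183  0.0302]
back up [0.6039 0.1034 0.182 ] [0.0249 0.0459]
back low [0.5496 0.0889 0.182 ] [-0.0313  0.0478]
edge yaw to tip -1.2639750178916926 target -1.277592653589793
edge low -1.3115482062864672
```

View pics/c3.png

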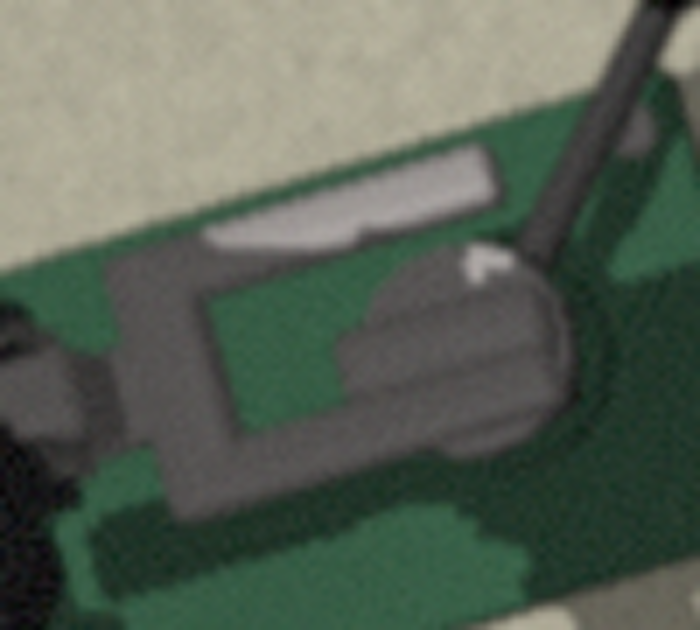

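The jaw is about 3 mm off in both x and y, so I'll correct that and start down, stopping with the underside just above the head (z≈0.10).

>>> play_rows(
  steps=[0.01,0.02,0,0,0,-0.1,0.01,0.02,-0.1,0,0,0,0,0,-0.2,0,0,0,0,0,-0.2,0,0,0,0,0,-0.12,0,0,0,0,0,0,0,0,0,0,0,0,0,0,0],
)

```text
time: 7.8
tool_pos: [0.5739, 0.1252, 0.1266]
orientation: [-0.104, 0.699, 0.103, 0.7]
contact_force: [-0.5, 0.6, -4.8]
grip_width: 0.217
```

```bash
python3 - <<'E'
from fr import *
s,r=st(); print("zyaw",np.arctan2(r[1,2],r[0,2]), tostand(s["tool_pos"]))
c=cam("top"); np.savez("top3.npz",**c); crop(c,100,150,200,240,7,"pics/d1.png")
c=cam("scene"); crop(c,230,100,490,290,3,"pics/d2.png")
E
```

```text
t 7.8 tcp [0.5739 0.1252 0.1266] xax [ 0.001 -0.    -1.   ] zax [0.957 0.29  0.001] F [-0.54  0.59 -4.8 ] w 0.217 q [-0.77  0.46  0.64  1.82 -0.32  0.97  0.29]
zyaw 0.2939101520685142 [0.00241964 0.07552912]
```

View pics/d1.png

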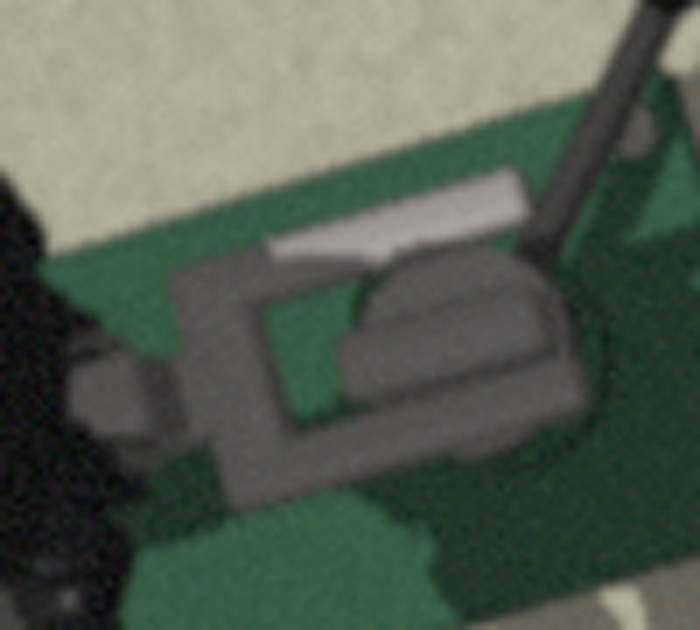

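View pics/d2.png

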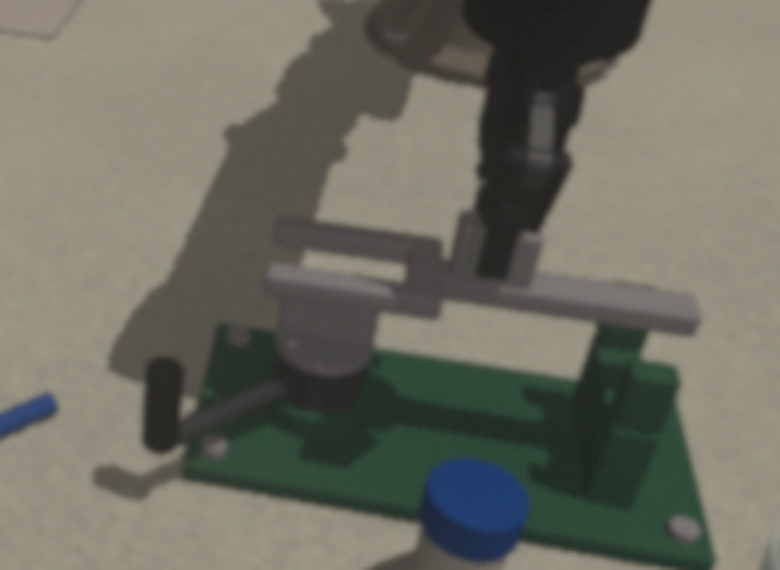

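```bash
python3 - <<'E'
from fr import *
c=dict(np.load("top3.npz")); f=lambda x,y,z=.122: tostand(ray(c,100+x/7-.4,150+y/7-.4,z)).round(4)
for n,x,y in [("sbU",262,302),("sbL",292,435),("bkU",170,275),("bkL",232,510),("tipU out",520,168),("tipU in",530,215),("tipL",587,405)]: print(n,f(x,y))
for n,x,y in [("hdU",337,347),("hdL",350,402),("hdR up",540,285),("hdR low",552,350)]: print(n,f(x,y,.094))
E
```

```text
sbU [0.0173 0.0321]
sbL [-0.0148  0.0339]
bkU [0.0298 0.0511]
bkL [-0.0275  0.0521]
tipU out [ 0.0298 -0.0348]
tipU in [ 0.0184 -0.0339]
tipL [-0.0283 -0.0342]
hdU [0.006  0.0246]
hdL [-0.0078  0.0252]
hdR up [ 0.0059 -0.027 ]
hdR low [-0.0101 -0.0253]
```

The slot spans x -15 to +17 and the head -9 to +6, so both are clear. I'll shift 2 mm and lower.

>>> play_rows(
  steps=[-0.02,0,-0.08,0,0,0,0,0,-0.1,0,0,0,0,0,-0.1,0,0,0,0,0,-0.07,0,0,0,0,0,-0.03,0,0,0,0,0,0,0,0,0],
)

```text
time: 8.5
tool_pos: [0.5711, 0.1251, 0.0877]
orientation: [-0.104, 0.7, 0.103, 0.699]
contact_force: [-0.6, 0.4, -3.5]
grip_width: 0.222
```

>>> play_rows(
  steps=[0,0,-0.01,0,0,0,0,0,-0.01,0,0,0,0,0,0,0,0,0],
)

```text
time: 8.8
tool_pos: [0.5717, 0.1253, 0.0866]
orientation: [-0.104, 0.699, 0.104, 0.7]
contact_force: [0.0, 0.1, -3.0]
grip_width: 0.22
```

```bash
python3 - <<'E'
from fr import *
s,r=st(); print("zyaw",np.arctan2(r[1,2],r[0,2]), tostand(s["tool_pos"]))
c=cam("top"); crop(c,100,150,200,240,7,"pics/e1.png")
c=cam("scene"); crop(c,230,100,490,290,3,"pics/e2.png")
E
```

```text
t 8.8 tcp [0.5717 0.1253 0.0866] xax [ 0.  0. -1.] zax [0.957 0.29  0.   ] F [ 0.04  0.12 -2.98] w 0.22 q [-0.75  0.51  0.61  1.85 -0.36  0.9   0.32]
zyaw 0.29409397003099813 [0.00033109 0.07630769]
```

View pics/e2.png

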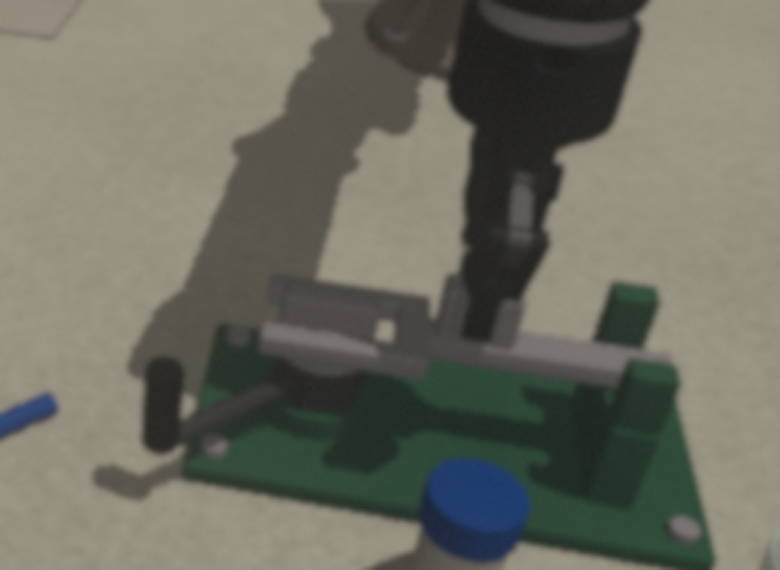

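The jaw is around the head and the handle is between the posts, but the weight is still on the gripper. I'll lower the last couple of mm.

>>> play_rows(
  steps=[0,0,-0.01,0,0,0,0,0,-0.01,0,0,0,0,0,0,0,0,0],
)

```text
time: 9.2
tool_pos: [0.5717, 0.1254, 0.085]
orientation: [-0.103, 0.699, 0.104, 0.7]
contact_force: [-1.1, 0.4, 1.5]
grip_width: 0.221
```

>>> play_rows(
  steps=[0,0,-0.01,0,0,0,0,0,0,0,0,0],
)

```text
time: 9.4
tool_pos: [0.5717, 0.1254, 0.0849]
orientation: [-0.103, 0.699, 0.104, 0.7]
contact_force: [-4.1, 0.8, 7.8]
grip_width: 0.213
```

It has made contact (+8 N). Releasing.

>>> play_rows(
  steps=[0,0,0.01,0,0,0,0,0,0,0,0,0,0,0,0,0,0,0,0,0,0,0,0,0,0,0,0,0,0,0,0,0,0,0,0,0,0,0,0,0,0,0],
  claw=0,
)

```text
time: 10.1
tool_pos: [0.5715, 0.1253, 0.0843]
orientation: [-0.104, 0.699, 0.104, 0.699]
contact_force: [0.6, 0.1, 0.1]
grip_width: 0.997
```

>>> play_rows(
  steps=[0,0,0.1,0,0,0,0,0,0.3,0,0,0,0,0,0.4,0,0,0,0,0,0.4,0,0,0,0,0,0,0,0,0],
)

```text
time: 10.6
tool_pos: [0.5757, 0.1254, 0.2111]
orientation: [-0.103, 0.695, 0.104, 0.704]
contact_force: [1.1, 0.1, 0.5]
grip_width: 0.999
```

>>> play_rows(
  steps=[-0.3,0.4,0,0,0,0,-0.3,0.4,0,0,0,0,-0.3,0.4,0,0,0,0,0,0,0,0,0,0],
)

```text
time: 11.0
tool_pos: [0.4763, 0.2533, 0.2039]
orientation: [-0.107, 0.7, 0.11, 0.698]
contact_force: [-0.1, 0.0, 0.6]
grip_width: 1.003
```

```bash
python3 - <<'E'
from fr import *
s,r=st()
c=cam("top"); np.savez("top4.npz",**c); crop(c,50,125,225,275,4,"pics/f1.png")
c=cam("scene"); crop(c,230,100,490,290,3,"pics/f2.png")
E
```

```text
t 11.0 tcp [0.4763 0.2533 0.2039] xax [-0.004  0.004 -1.   ] zax [ 0.953  0.302 -0.003] F [-0.11  0.03  0.6 ] w 1.003 q [-1.1   0.27  0.65  1.85 -0.19  1.09 -0.08]
```

View pics/f1.png

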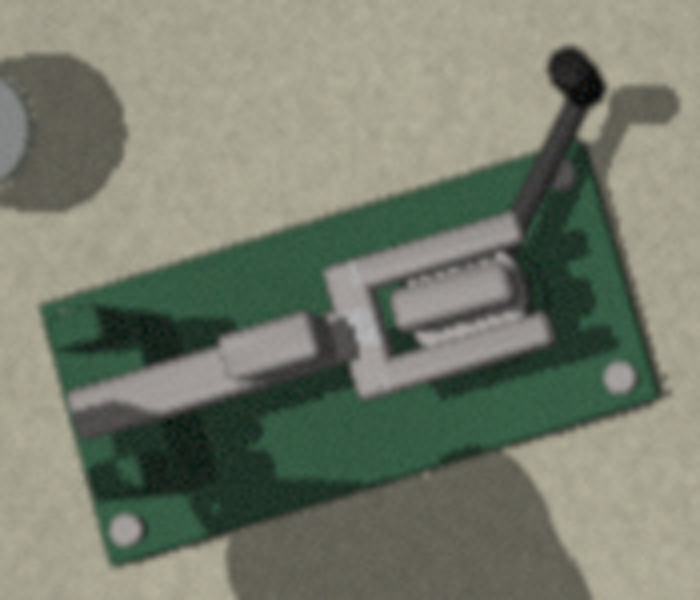

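View pics/f2.png

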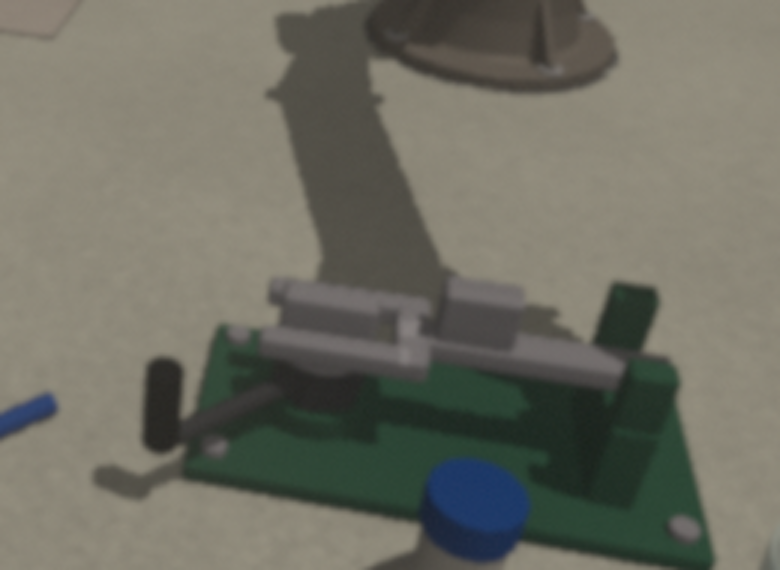

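The spanner is seated and let go, and the lever hasn't moved. I'll check the numbers and refine the knob position using both views.

```bash
python3 - <<'E'
from fr import *
c=dict(np.load("top4.npz")); f=lambda x,y,z: ray(c,50+x/4-.4,125+y/4-.4,z)
p=f(267,345,.111);print("fin top",tostand(p))
print("knob top", f(571,70,.092))
s=dict(np.load("scene.npz"));p=ray(s,260+88/3.5,170+183/3.5,.092);print("knob scene",p,np.hypot(*tostand(p)))
for a in (-.476,):
  print(O+.11*np.array([np.cos(a),np.sin(a)]))
E
```

```text
fin top [0.00019744 0.07609261]
knob top [0.69004185 0.00238176 0.092     ]
knob scene [0.69148063 0.00551902 0.092     ] 0.1086228520229031
[0.69117184 0.00179497]
```

>>> play_rows(
  steps=[0.2,-0.25,0,0,0,0.79,0.2,-0.25,0,0,0,0.79,0.2,-0.25,0,0,0,0.79,0.2,-0.25,0,0,0,0.79,0.2,-0.25,0,0,0,0.79,0.2,-0.25,0,0,0,0.79,0.2,-0.25,0,0,0,0.79,0.2,-0.25,0,0,0,0.79,0.25,-0.25,0,0,0,0.79,0.25,-0.25,0,0,0,0.79],
)

```text
time: 12.1
tool_pos: [0.6924, -0.0086, 0.2045]
orientation: [-0.365, 0.606, 0.364, 0.606]
contact_force: [1.0, -0.4, -0.6]
grip_width: 1.002
```

>>> play_rows(
  steps=[0,0,-0.2,0,0,0,0,0,-0.2,0,0,0,0,0,0,0,0,0,0,0,0,0,0,0],
)

```text
time: 12.5
tool_pos: [0.6915, -0.0064, 0.1645]
orientation: [-0.364, 0.606, 0.364, 0.606]
contact_force: [-0.2, 0.6, 0.9]
grip_width: 0.998
```

```bash
python3 - <<'E'
from fr import *
s,r=st(); print("zyaw",np.arctan2(r[1,2],r[0,2]))
c=cam("scene"); crop(c,200,60,460,290,3,"pics/g2.png")
E
```

```text
t 12.5 tcp [ 0.6915 -0.0064  0.1645] xax [-0.    -0.001 -1.   ] zax [ 0.469  0.883 -0.001] F [-0.23  0.58  0.93] w 0.998 q [-0.4   0.58  0.52  1.51 -0.3   1.14  1.26]
zyaw 1.0821616193903292
```

View pics/g2.png

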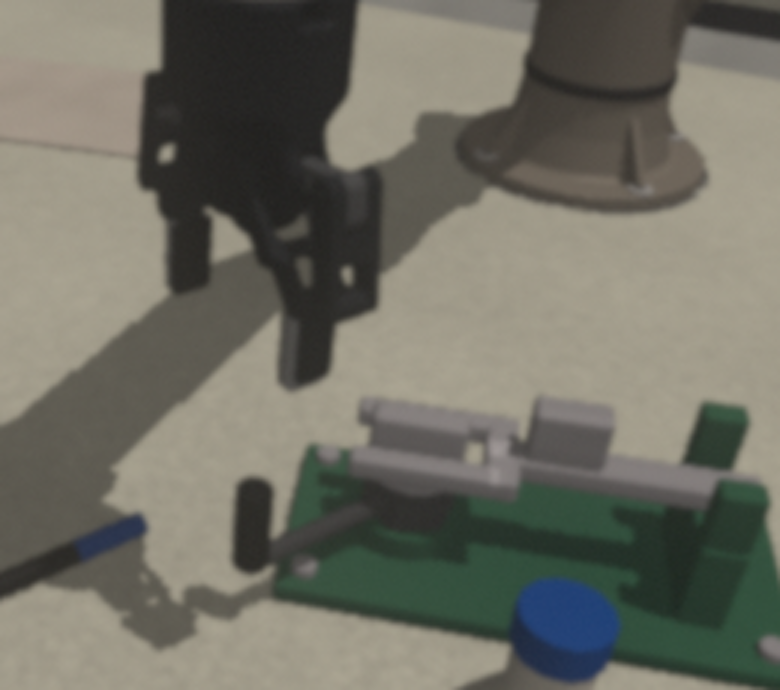

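The fingers are above the knob. I'll shift +9 mm in y, descend around it, and close to a loose cage of about 28 mm.

>>> play_rows(
  steps=[0,0.09,0,0,0,0.1,0,0,-0.2,0,0,0,0,0,-0.25,0,0,0,0,0,-0.25,0,0,0,0,0,-0.2,0,0,0,0,0,-0.15,0,0,0,0,0,0,0,0,0,0,0,0,0,0,0],
)

```text
time: 13.35
tool_pos: [0.6922, 0.0046, 0.0603]
orientation: [-0.368, 0.603, 0.368, 0.604]
contact_force: [0.4, 0.0, 0.0]
grip_width: 1.001
```

```bash
python3 - <<'E'
from fr import *
s,r=st(); print("zyaw",np.arctan2(r[1,2],r[0,2]))
c=cam("scene"); crop(c,200,60,460,290,3,"pics/h2.png")
E
```

```text
t 13.35 tcp [0.6922 0.0046 0.0603] xax [ 0.001  0.    -1.   ] zax [0.458 0.889 0.001] F [0.42 0.05 0.  ] w 1.001 q [-0.38  0.68  0.47  1.59 -0.35  0.96  1.29]
zyaw 1.0945950333035994
```

View pics/h2.png

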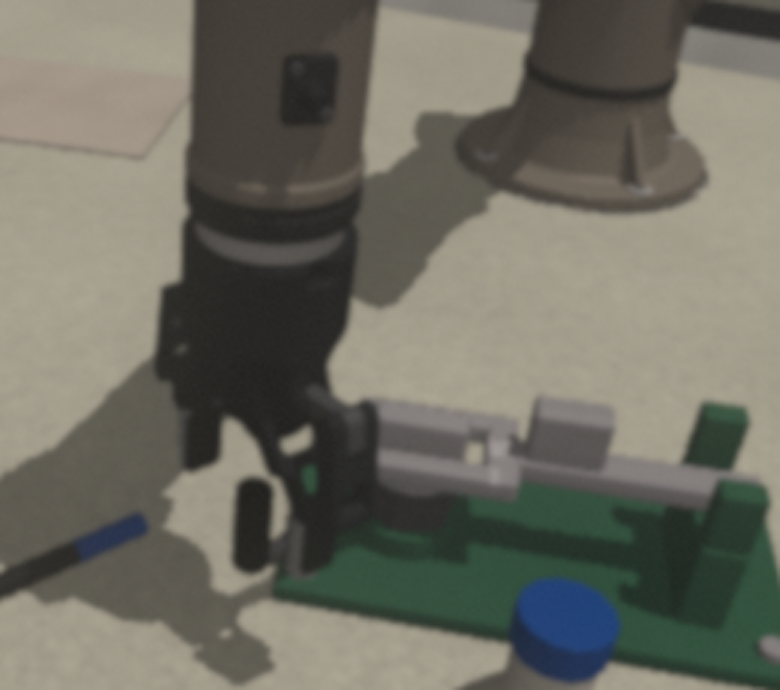

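The knob at (253,525) sits midway between the fingertips at (200,465) and (312,570). Closing to the cage.

>>> play_rows(
  steps=[0,0,0,0,0,0,0,0,0,0,0,0,0,0,0,0,0,0,0,0,0,0,0,0,0,0,0,0,0,0,0,0,0,0,0,0,0,0,0,0,0,0],
  claw=170,
  newtons=30,
)

```text
time: 14.1
tool_pos: [0.6915, 0.0043, 0.0594]
orientation: [-0.368, 0.604, 0.368, 0.604]
contact_force: [-0.1, -0.3, -0.4]
grip_width: 0.333
```

```bash
python3 - <<'E'
from fr import *
s,r=st()
c=cam("scene"); crop(c,200,60,460,290,3,"pics/i2.png")
a0=-.476
# arc plan: positions at radius .11, offset lag none
for k in range(0,17):
    a=a0-.1*k; print(k,(O+.11*np.array([np.cos(a),np.sin(a)])).round(4),end=" ")
print()
P=[O+.11*np.array([np.cos(a0-.06*k),np.sin(a0-.06*k)]) for k in range(28)]
print((np.diff(P,axis=0)*10).round(3).tolist())
E
```

```text
t 14.1 tcp [0.6915 0.0043 0.0594] xax [-0.  0. -1.] zax [0.459 0.889 0.   ] F [-0.09 -0.32 -0.43] w 0.333 q [-0.38  0.68  0.47  1.59 -0.35  0.96  1.29]
0 [0.6912 0.0018] 1 [ 0.6857 -0.0077] 2 [ 0.6792 -0.0166] 3 [ 0.6719 -0.0248] 4 [ 0.6638 -0.0323] 5 [ 0.655  -0.0389] 6 [ 0.6456 -0.0446] 7 [ 0.6357 -0.0493] 8 [ 0.6254 -0.0531] 9 [ 0.6147 -0.0557] 10 [ 0.6038 -0.0573] 11 [ 0.5928 -0.0578] 12 [ 0.5818 -0.0572] 13 [ 0.571  -0.0555] 14 [ 0.5603 -0.0527] 15 [ 0.55   -0.0489] 16 [ 0.5402 -0.0441] 
[[-0.032, -0.058], [-0.035, -0.056], [-0.039, -0.053], [-0.042, -0.051], [-0.045, -0.048], [-0.048, -0.046], [-0.05, -0.043], [-0.053, -0.04], [-0.055, -0.036], [-0.057, -0.033], [-0.059, -0.03], [-0.061, -0.026], [-0.062, -0.022], [-0.063, -0.019], [-0.064, -0.015], [-0.065, -0.011], [-0.066, -0.007], [-0.066, -0.003], [-0.066, 0.001], [-0.066, 0.005], [-0.065, 0.009], [-0.065, 0.013], [-0.064, 0.017], [-0.063, 0.02], [-0.061, 0.024], [-0.06, 0.028], [-0.058, 0.031]]
```

View pics/i2.png

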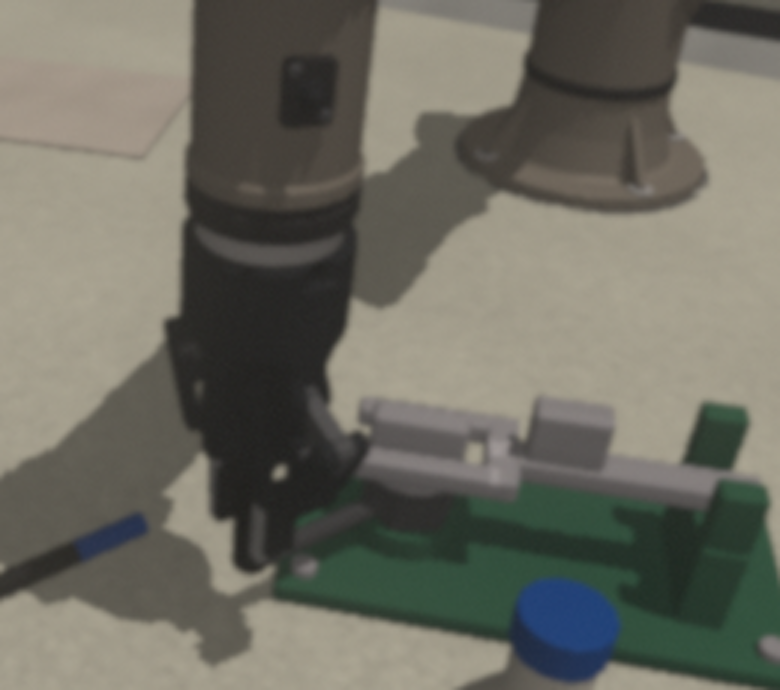

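The knob is caged with no force on it. Starting the clockwise swing.

>>> play_rows(
  steps=[-0.032,-0.058,0,0,0,-0.6,-0.035,-0.056,0,0,0,-0.6,-0.039,-0.053,0,0,0,-0.6,-0.042,-0.051,0,0,0,-0.6,-0.045,-0.048,0,0,0,-0.6,0,0,0,0,0,0],
)

```text
time: 14.75
tool_pos: [0.6718, -0.0228, 0.0594]
orientation: [-0.273, 0.652, 0.273, 0.652]
contact_force: [-0.1, -0.4, -0.5]
grip_width: 0.335
```

```bash
python3 - <<'E'
from fr import *
s,r=st(); d=s["tool_pos"][:2]-O; print("rad",np.hypot(*d),"ang",np.arctan2(d[1],d[0]),"zyaw",np.arctan2(r[1,2],r[0,2]))
c=cam("scene"); crop(c,200,60,460,290,3,"pics/j2.png")
E
```

```text
t 14.75 tcp [ 0.6718 -0.0228  0.0594] xax [-0. -0. -1.] zax [ 0.701  0.713 -0.   ] F [-0.1  -0.4  -0.51] w 0.335 q [-0.4   0.67  0.55  1.64 -0.41  0.95  1.08]
rad 0.10847293994257425 ang -0.7631295779293694 zyaw 0.793386645108684
```

View pics/j2.png

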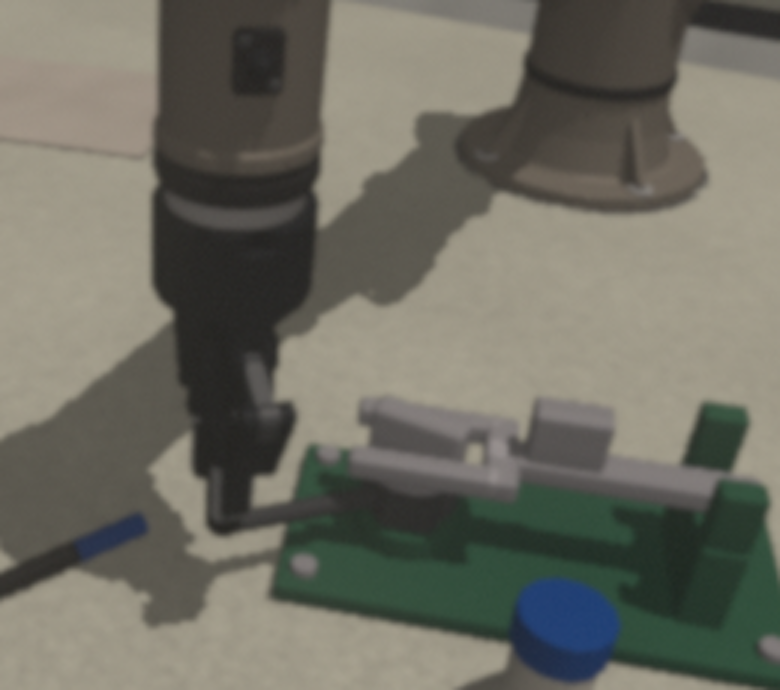

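The lever follows, and the head is turning through its play. Continuing.

>>> play_rows(
  steps=[-0.048,-0.046,0,0,0,-0.6,-0.05,-0.043,0,0,0,-0.6,-0.053,-0.04,0,0,0,-0.6,-0.055,-0.036,0,0,0,-0.6,-0.057,-0.033,0,0,0,-0.6,0,0,0,0,0,0],
)

```text
time: 15.4
tool_pos: [0.6463, -0.0417, 0.0595]
orientation: [-0.173, 0.685, 0.173, 0.686]
contact_force: [0.4, 1.0, -0.6]
grip_width: 0.335
```

```bash
python3 - <<'E'
from fr import *
s,r=st(); d=s["tool_pos"][:2]-O; print("rad",np.hypot(*d),"ang",np.arctan2(d[1],d[0]),"zyaw",np.arctan2(r[1,2],r[0,2]))
c=cam("scene"); crop(c,200,60,460,290,3,"pics/k2.png")
E
```

```text
t 15.4 tcp [ 0.6463 -0.0417  0.0595] xax [ 0.001  0.    -1.   ] zax [0.88  0.475 0.001] F [ 0.38  1.05 -0.58] w 0.335 q [-0.44  0.65  0.62  1.71 -0.46  0.93  0.86]
rad 0.10777107509297852 ang -1.0578595246024527 zyaw 0.49526837471327384
```

View pics/k2.png

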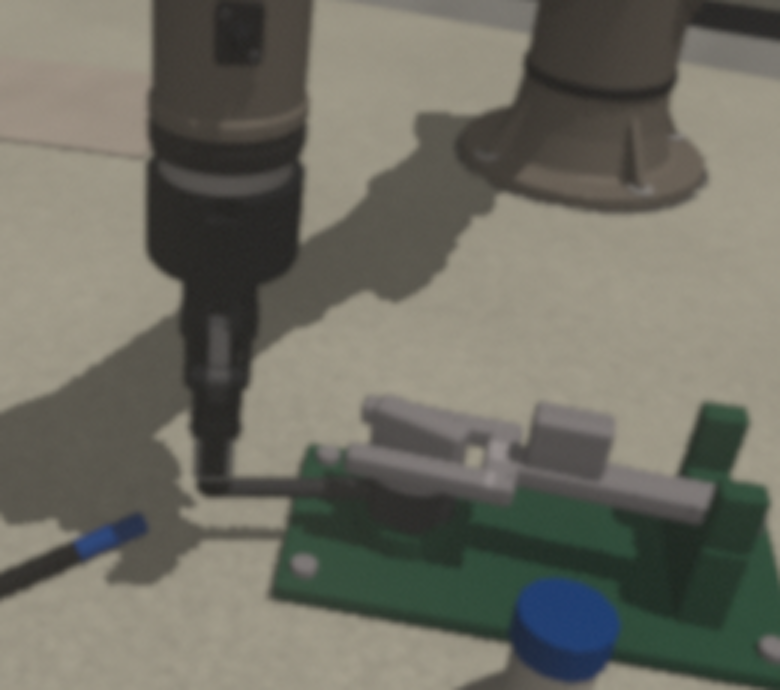

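The spanner's handle has swung against its +x post and holds, as intended. Continuing.

>>> play_rows(
  steps=[-0.058,-0.03,0,0,0,-0.6,-0.06,-0.026,0,0,0,-0.6,-0.062,-0.023,0,0,0,-0.6,-0.063,-0.02,0,0,0,-0.6,-0.064,-0.016,0,0,0,-0.6,-0.065,-0.012,0,0,0,-0.6,0,0,0,0,0,0],
)

```text
time: 16.15
tool_pos: [0.6089, -0.0543, 0.0595]
orientation: [-0.048, 0.705, 0.048, 0.706]
contact_force: [1.1, 1.2, -0.4]
grip_width: 0.335
```

```bash
python3 - <<'E'
from fr import *
s,r=st(); d=s["tool_pos"][:2]-O; print("rad",np.hypot(*d),"ang",np.arctan2(d[1],d[0]),"zyaw",np.arctan2(r[1,2],r[0,2]))
c=cam("scene"); crop(c,200,60,460,290,3,"pics/l2.png")
E
```

```text
t 16.15 tcp [ 0.6089 -0.0543  0.0595] xax [ 0.  0. -1.] zax [0.991 0.136 0.   ] F [ 1.14  1.21 -0.38] w 0.335 q [-0.51  0.63  0.72  1.81 -0.52  0.91  0.59]
rad 0.10760106021031345 ang -1.426366652375732 zyaw 0.13611912452629274
```

View pics/l2.png

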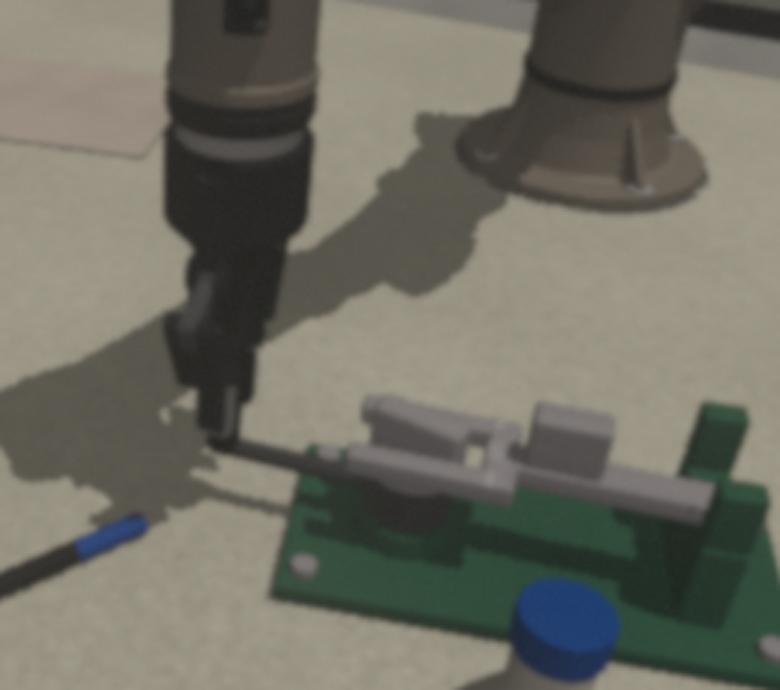

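>>> play_rows(
  steps=[-0.065,-0.008,0,0,0,-0.6,-0.066,-0.005,0,0,0,-0.6,-0.066,-0.001,0,0,0,-0.6,-0.066,0.003,0,0,0,-0.6,-0.066,0.007,0,0,0,-0.6,-0.066,0.011,0,0,0,-0.6,0,0,0,0,0,0],
)

```text
time: 16.9
tool_pos: [0.5696, -0.0539, 0.0596]
orientation: [0.079, 0.702, -0.079, 0.703]
contact_force: [1.1, 0.4, 0.6]
grip_width: 0.332
```

>>> play_rows(
  steps=[-0.033,0.007,0,0,0,-0.3,-0.033,0.008,0,0,0,-0.3,0,0,0,0,0,0],
)

```text
time: 17.2
tool_pos: [0.5627, -0.0525, 0.0596]
orientation: [0.101, 0.7, -0.101, 0.7]
contact_force: [1.9, 0.2, 0.4]
grip_width: 0.331
```

```bash
python3 - <<'E'
from fr import *
s,r=st(); d=s["tool_pos"][:2]-O; print("rad",np.hypot(*d),"ang",np.arctan2(d[1],d[0]),"zyaw",np.arctan2(r[1,2],r[0,2]))
c=cam("scene"); crop(c,200,60,460,290,3,"pics/m2.png")
E
```

```text
t 17.2 tcp [ 0.5627 -0.0525  0.0596] xax [ 0. -0. -1.] zax [ 0.959 -0.282  0.   ] F [1.87 0.19 0.43] w 0.331 q [-0.62  0.6   0.85  1.92 -0.59  0.88  0.25]
rad 0.10914089608866005 ang -1.8554854032720194 zyaw -0.28595764862449613
```

View pics/m2.png

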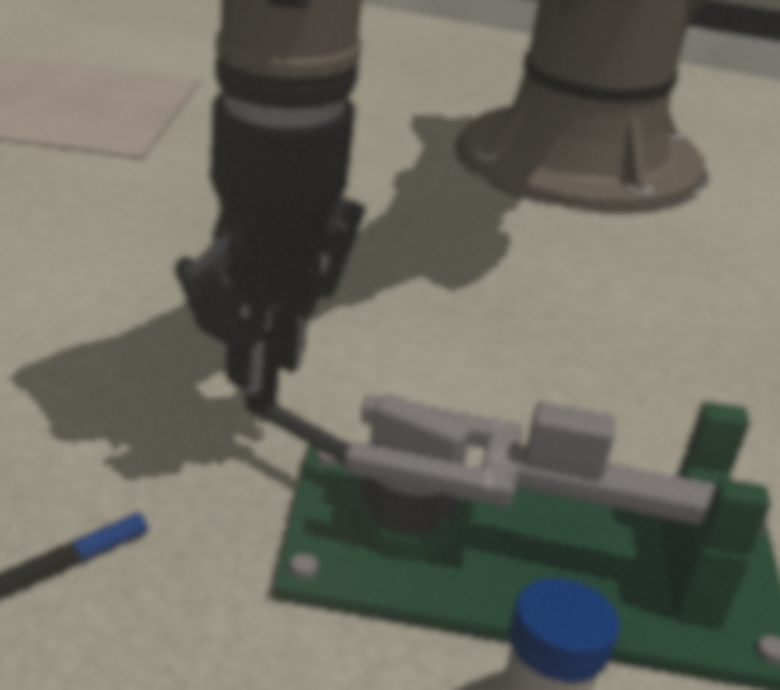

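There's no stop yet (about 2 N). Continuing in small steps, watching the force.

>>> play_rows(
  steps=[-0.032,0.009,0,0,0,-0.3,-0.032,0.01,0,0,0,-0.3,0,0,0,0,0,0],
)

```text
time: 17.55
tool_pos: [0.5557, -0.0508, 0.0594]
orientation: [0.122, 0.697, -0.122, 0.696]
contact_force: [2.5, 0.5, 0.5]
grip_width: 0.334
```

>>> play_rows(
  steps=[-0.031,0.011,0,0,0,-0.3,0,0,0,0,0,0],
)

```text
time: 17.75
tool_pos: [0.5525, -0.0497, 0.0593]
orientation: [0.132, 0.695, -0.133, 0.694]
contact_force: [1.9, 0.5, 1.7]
grip_width: 0.34
```

>>> play_rows(
  steps=[-0.031,0.012,0,0,0,-0.3,0,0,0,0,0,0],
)

```text
time: 17.95
tool_pos: [0.5494, -0.0485, 0.0593]
orientation: [0.143, 0.693, -0.143, 0.692]
contact_force: [2.3, -0.3, 1.2]
grip_width: 0.335
```

>>> play_rows(
  steps=[-0.03,0.013,0,0,0,-0.3,0,0,0,0,0,0],
)

```text
time: 18.15
tool_pos: [0.5464, -0.0472, 0.0593]
orientation: [0.153, 0.691, -0.153, 0.69]
contact_force: [1.3, -1.2, 0.8]
grip_width: 0.336
```

```bash
python3 - <<'E'
from fr import *
s,r=st(); d=s["tool_pos"][:2]-O; print("rad",np.hypot(*d),"ang",np.arctan2(d[1],d[0]),"zyaw",np.arctan2(r[1,2],r[0,2]))
c=cam("top"); np.savez("top5.npz",**c); crop(c,50,125,240,275,4,"pics/n1.png")
E
```

```text
t 18.15 tcp [ 0.5464 -0.0472  0.0593] xax [-0.001 -0.    -1.   ] zax [ 0.906 -0.423 -0.001] F [ 1.34 -1.16  0.84] w 0.336 q [-0.67  0.6   0.9   1.96 -0.61  0.88  0.12]
rad 0.10995683792859642 ang -2.012146795040785 zyaw -0.4370143424541782
```

View pics/n1.png

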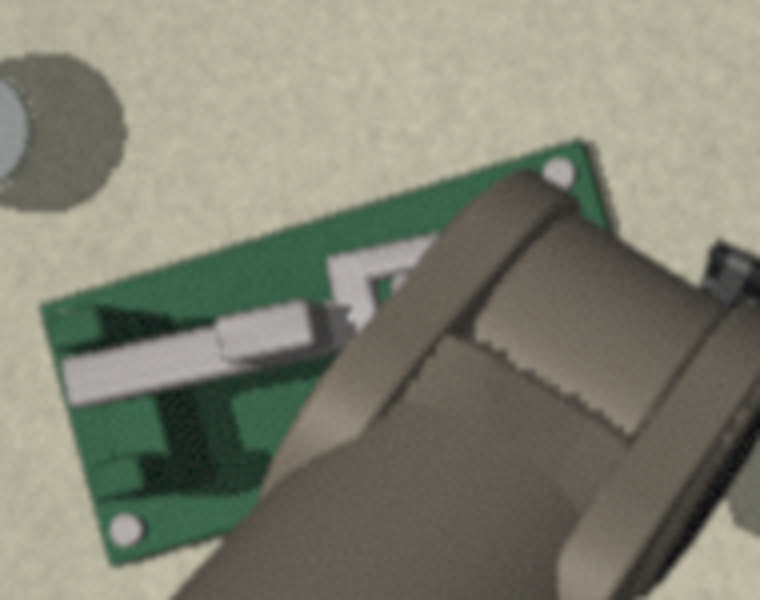

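>>> play_rows(
  steps=[-0.03,0.014,0,0,0,-0.3,0,0,0,0,0,0],
)

```text
time: 18.4
tool_pos: [0.5435, -0.0458, 0.0593]
orientation: [0.163, 0.688, -0.164, 0.688]
contact_force: [1.5, -1.1, 0.3]
grip_width: 0.333
```

>>> play_rows(
  steps=[-0.029,0.015,0,0,0,-0.3,0,0,0,0,0,0],
)

```text
time: 18.6
tool_pos: [0.5421, -0.0449, 0.0594]
orientation: [0.174, 0.684, -0.175, 0.686]
contact_force: [5.1, -1.6, -3.0]
grip_width: 0.331
```

```bash
python3 - <<'E'
from fr import *
s,r=st(); d=s["tool_pos"][:2]-O; print("rad",np.hypot(*d),"ang",np.arctan2(d[1],d[0]),"zyaw",np.arctan2(r[1,2],r[0,2]))
c=cam("scene"); np.savez("sc6.npz",**c); crop(c,250,130,450,250,4,"pics/o2.png")
E
```

```text
t 18.6 tcp [ 0.5421 -0.0449  0.0594] xax [ 0.003 -0.002 -1.   ] zax [ 0.879 -0.477  0.003] F [ 5.11 -1.58 -2.97] w 0.331 q [-0.69  0.6   0.92  1.97 -0.62  0.87  0.06]
rad 0.10978595812717798 ang -2.0572253431975884 zyaw -0.49757319123666655
```

View pics/o2.png

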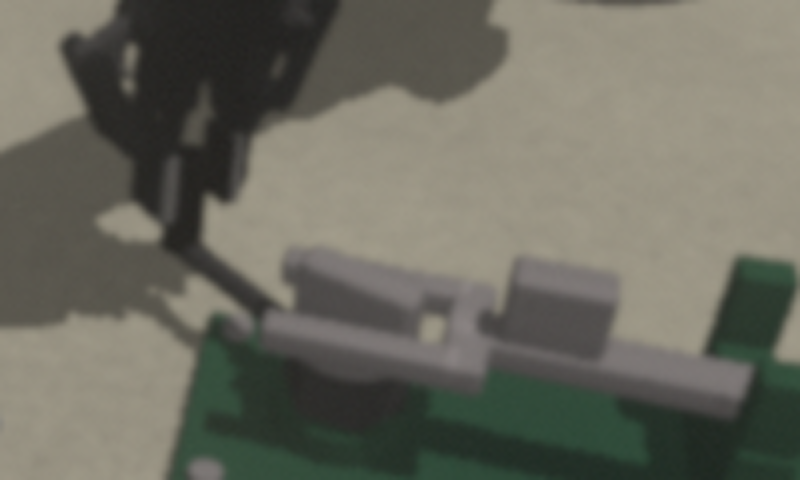

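The force is rising (5 N) and the tool lags, which looks like the stop. One small nudge to confirm, without turning.

>>> play_rows(
  steps=[-0.014,0.008,0,0,0,0,0,0,0,0,0,0],
)

```text
time: 18.85
tool_pos: [0.5417, -0.0447, 0.0596]
orientation: [0.173, 0.683, -0.175, 0.687]
contact_force: [8.1, -3.7, -5.6]
grip_width: 0.338
```

It's on the hard stop: 9 N with almost no motion. Backing off to centre the cage, then opening and lifting.

>>> play_rows(
  steps=[0.03,-0.016,0,0,0,0,0.025,-0.013,0,0,0,0,0,0,0,0,0,0],
)

```text
time: 19.15
tool_pos: [0.5443, -0.0459, 0.059]
orientation: [0.174, 0.686, -0.174, 0.685]
contact_force: [0.6, 0.3, -0.6]
grip_width: 0.333
```

>>> play_rows(
  steps=[0,0,0,0,0,0,0,0,0,0,0,0,0,0,0,0,0,0,0,0,0,0,0,0],
  claw=100,
)

```text
time: 19.55
tool_pos: [0.545, -0.0462, 0.0593]
orientation: [0.174, 0.686, -0.174, 0.685]
contact_force: [-0.2, 0.7, -0.3]
grip_width: 0.605
```

>>> play_rows(
  steps=[0,0,0.1,0,0,0,0,0,0.2,0,0,0,0,0,0.3,0,0,0,0,0,0.3,0,0,0,0,0,0.3,0,0,0,0,0,0.3,0,0,0,0,0,0,0,0,0],
)

```text
time: 20.25
tool_pos: [0.5479, -0.0474, 0.2139]
orientation: [0.174, 0.683, -0.173, 0.688]
contact_force: [0.4, 0.5, 0.1]
grip_width: 0.608
```

>>> play_rows(
  steps=[0,-0.4,0,0,0,0,0,-0.4,0,0,0,0,0,-0.4,0,0,0,0,0,-0.4,0,0,0,0,0,-0.3,0,0,0,0,0,0,0,0,0,0],
)

```text
time: 20.85
tool_pos: [0.5429, -0.2422, 0.2099]
orientation: [0.175, 0.685, -0.178, 0.685]
contact_force: [-0.7, -0.3, 0.2]
grip_width: 0.61
```

```bash
python3 - <<'E'
from fr import *
s,r=st()
c=cam("top"); np.savez("top7.npz",**c); crop(c,50,125,240,275,4,"pics/p1.png")
c=cam("scene"); crop(c,230,130,490,290,3,"pics/p2.png")
E
```

```text
t 20.85 tcp [ 0.5429 -0.2422  0.2099] xax [-0.    -0.004 -1.   ] zax [ 0.875 -0.483  0.001] F [-0.74 -0.34  0.24] w 0.61 q [-0.4   0.51  1.04  1.72 -0.47  1.19  0.26]
```

View pics/p1.png

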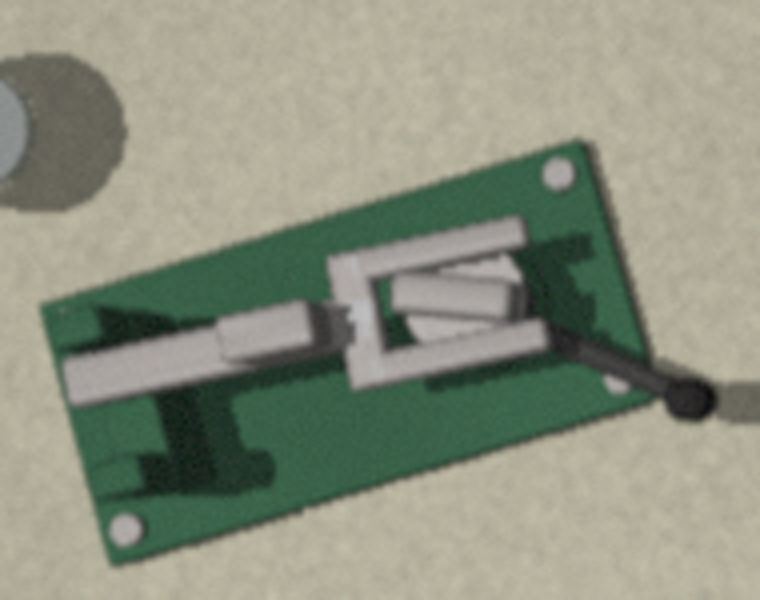

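View pics/p2.png

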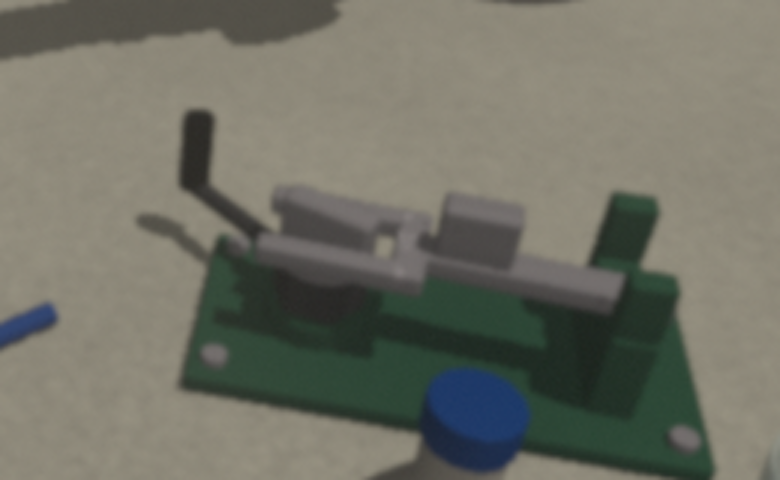

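Clear of everything. Final check of the numbers: fin, spanner yaw, head angle and lever angle.

```bash
python3 - <<'E'
from fr import *
c=dict(np.load("top7.npz")); f=lambda x,y,z: ray(c,50+x/4-.4,125+y/4-.4,z)
yaw=lambda a,b: np.arctan2(*(a-b)[1::-1])
print("fin",tostand(f(265,332,.111)))
print("spanner handle yaw rel (cw+)",1.864-yaw(f(69,382,.080),f(366,320,.080)))
hl,hr=f(393,294,.094),f(510,302,.094); hs=1.864-yaw(hl,hr); print("screw",hs)
k=f(688,397,.092); d=k[:2]-O; a=np.arctan2(d[1],d[0]); print("knob",k,np.hypot(*d),"lever",a,"nut",(1.864-np.pi/2)-a-.6-hs)
print("nut again w/ hit angle")
E
```

```text
fin [0.00564832 0.07542895]
spanner handle yaw rel (cw+) 0.09186074239222108
screw 0.36612844368770636
knob [ 0.54965346 -0.04824825  0.092     ] 0.10956098825744087 lever -1.9815379531968642 nut 1.3086131827142613
nut again w/ hit angle
```

All are within limits (nut ≈ 1.31, screw ≈ 0.37, fin at x = 5.6 mm and y = 75 mm, spanner yaw 0.09). Handing in.

```bash
python3 - <<'E'
from h import *
print(manip.finish_job()); st()
E
```

```text
the job is handed in; nothing more can be done
None
the job is handed in; nothing more can be done
```

I seated the wide-jawed spanner over the screw's head with its handle between the rest posts and let it go. I then swung the lever clockwise against its stop, and handed the job in at about 21 s. No verdict is reported.

**The stop:** I swung the lever with the fingers loosely round the knob. The force rose to about 9 N with almost no further motion. I then backed off, opened the fingers and withdrew clear of everything.

**Last checks, from the top camera before handing in:**

| Check | Measured | Limit |
|---|---|---|
| Locknut | about 1.31 rad | at least 1.15 |
| Screw | about 0.37 rad | within 0.6 |
| Spanner grip across the stand's y axis (x) | +6 mm | within 15 mm |
| Spanner grip along the stand's y axis | 75 mm | 55 to 95 mm |
| Spanner turned from that axis | 0.09 rad | below 0.3 |

- **Not measured at the end:** I judged the spanner level and seated by eye in both views and did not measure its height or tilt after the swing. At release, the tool height matched a seated spanner.
- **Small disagreement:** the screw was estimated at 0.42 rad from the tool pose at the stop, against 0.37 rad from the final image. Both are within the 0.6 limit.
- **No failures:** none of the checks failed.

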